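Draw the pen tray out of a desk organiser

TASK

The upper tray of the black two-tier desk organiser has been left pulled out over the lower one. Push it fully home, then hook a fingertip behind the front lip of the lower tray and draw that tray out to its stop, so that the pens lying in it can be reached. Do not pinch the trays' fronts, lift nothing out of the trays, and leave the pink bottle, the orange tin and the phone on its stand where they are.

Things in the scene. Friction and masses are not known exactly. Their poses are not given: they have to be found in the camera images.
- organiser: Black wire frame, 251 mm deep (x) x 244 wide (y) x 122 high, fixed to the desk, perhaps turned; L-shaped in side view: the front 90 mm of the lower tray stand ahead of the upper tray when both are home. Origin on the desk under the frame's middle; x points away from the front, along the rails (trays come out along -x), z up. Nothing of it stands ahead of the trays or over the upper one.
- upper (a joint): Travel of the upper tray along the organiser's -x: 0 m fully home (stop), 0.115 m fully out (stop); about 2 N of friction, stays where it is left; starts 75 to 110 mm out. Tray 200 mm wide, 163 mm long; underside 80 mm, side walls 110 mm, front lip 122 mm above the desk. When home, its front's outside face (pink cover) stands at x = -49 mm of the organiser.
- lower (a joint): Travel of the lower tray along the organiser's -x: 0 m fully home, 0.120 m fully out (stops); about 2.5 N of friction, stays put; starts 0 to 10 mm out. 200 mm wide (194 inside), 243 long; floor 17, side walls 50, front lip 60 mm above the desk. A cross wall (top at 45 mm) parts off a front compartment 78 mm long behind the lip, open above once the upper tray is home; pens lie behind it.
- lower_edge (a point): Middle of the lower tray's front lip: on the inner (rear) side of its black rolled rim, at the height of its top, 60 mm above the desk; axes as the organiser's; moves with the tray. The rim is 8 mm thick and runs 97 mm to either side; the wall under it, down to the tray floor at 17 mm, is set 4 mm farther forward. Outside is a pink cover plate, 200 x 44 x 4 mm; its face lies 12 mm ahead (-x).
- upper_edge (a point): Middle of the upper tray's front lip: on the inner (rear) side of its black rolled rim, at the height of its top, 122 mm above the desk; axes as the organiser's; moves with the tray. The outside face of the front, a pink plate 200 mm wide from 81 to 121 mm above the desk, lies 12 mm ahead (-x) of this point.
- roll_mid (a point): Centre of a roll of yellow decorative tape, 44 mm across, 16 mm high, lying loose and flat on the floor of the lower tray's front compartment, anywhere along its width.
- pen_pink_mid (a point): Middle of a pink pen, 135 mm long, 9 mm thick, loose in the rear compartment of the lower tray, lying along the rails.
- pen_blue_mid (a point): Middle of a blue pen, the same size, in the same compartment.
- pen_black_mid (a point): Middle of a black pen, the same size, in the same compartment.
- notes_mid (a point): Centre of a yellow block of sticky notes, 60 x 60 x 14 mm, loose in the upper tray.
- eraser_mid (a point): Centre of a white eraser in a blue sleeve, 44 x 20 x 12 mm, loose in the upper tray.
- bottle: Pink drinking bottle, 78 mm across, 196 mm high, standing loose to the left (+y) of the organiser. Origin at the centre of its underside.
- tin: Round orange tin with a citrus-slice lid, 72 mm across, 25 mm high, loose on the desk to the right (-y) of the organiser. Origin at the centre of its underside.
- phone: Phone leaning on a white stand, 85 mm wide, about 165 mm high, loose on the right (-y) side of the desk. Origin under the phone's lower edge, on the desk.
There are look-alikes about, which are no part of the job. What is shaped like the part that bears pen_blue_mid but red is not meant.

How it is judged:
On the way, in this order (a step that is already met when the one before it is completed fails the run):
1. the upper tray is pushed home while the lower one is still in (value of joint upper below 0.006 m and value of joint lower below 0.02 m), for 0.2 s.
2. the lower tray is drawn by a finger against the inside of its front lip, the upper tray staying home (value of joint lower above 0.03 m and (contact force between the fingers and lower_c0 above 0.5 N or contact force between the fingers and lower_c1 above 0.5 N) and value of joint upper below 0.006 m), for 0.1 s.
At the end, for the whole second after the job is handed in: The lower tray stands at its outer stop (within 7 mm of 120 mm of travel) and at rest, the upper tray is home (within 6 mm), and the tape roll, the pens, the notes and the eraser still lie in their trays (value of joint lower above 0.113 m and value of joint upper below 0.006 m and velocity of joint lower between -0.01 and 0.01 m/s and height (world z) of roll_mid above 0.018 m and height (world z) of each of pen_pink_mid, pen_blue_mid, pen_black_mid above 0.016 m and height (world z) of each of notes_mid, eraser_mid above 0.08 m); the robot touches nothing.
It fails at once if the lower tray's front is pinched between fingers inside and outside it ((contact force between the fingers and lower_c0 above 1 N or contact force between the fingers and lower_c1 above 1 N) and contact force between the fingers and lower_c2 above 1 N).
It fails at once if the upper tray's front is pinched between fingers inside and outside it ((contact force between the fingers and upper_c0 above 1 N or contact force between the fingers and upper_c1 above 1 N) and contact force between the fingers and upper_c2 above 1 N).
It fails at once if something is lifted out of the lower tray (height (world z) of roll_mid above 0.055 m or height (world z) of any of pen_pink_mid, pen_blue_mid, pen_black_mid above 0.05 m).
It fails at once if something is lifted out of the upper tray (height (world z) of any of notes_mid, eraser_mid above 0.12 m).
It fails at once if the bottle, the tin or the phone is moved or tipped (distance of any of bottle, tin, phone from where it was at the start of the episode above 0.02 m or angle between any of bottle, phone's own z axis and vertical above 0.3 rad).
It also fails if it takes over 40 s, if anything falls off the work surface, if the arm or the gripper's body presses on something with over 40 N, if the wrist force passes 120 N, or if a joint passes its speed limit or range.

ROBOT

A 6-joint arm with a two-finger parallel gripper is mounted at the origin on the work surface. World frame = base frame: x ahead of the robot, y to its left, z up, the work surface at z = 0. Lengths are in m, angles in rad, forces in N, time in s.
With the tool pointing down it reaches from about 0.25 to 0.725 m from the base axis. Payload 4 kg.
Tool frame: the origin (TCP) lies where the fingers leave the gripper's body, on its centre line; the fingertips stand 73 mm ahead of it and the grasp point (between the pads) lies 54 mm ahead of it (bot.tip_reach is the z of the fingertips in the tool frame, in m); z points along the fingers, x is the direction in which the jaws open and shut, and the axes are right-handed (so a half turn about z gives the same grasp; the last joint's range is limited). The gripper opens to 85 mm and grips with 20 to 120 N. Pads are 22 mm wide; open, the fingers measure 114 mm over their backs; the gripper's body (76 mm by 85 mm) begins 54 mm behind the grasp point. The pads swing forward as they close: fully open they stand 13 mm farther back than shut.
Start: joints at [-1.141, 0.241, 0.005, 1.335, 0, 1.571], TCP at [0.208, -0.455, 0.304] pointing down, gripper open.
Joint ranges: [-2.72, 2.72], [-1.05, 1.87], [-1.09, 1.28], [-1.99, 2.15], [-1.42, 1.44], [-3.14, 3.14]. Speed limits (rad/s): [2.79, 2.79, 3.14, 3.14, 3.14, 3.14].

INTERFACE

Orientations are given as a unit quaternion [x, y, z, w].
In Python, from workcell import bot, vision, job_done gives the robot as it stands.
- The arm moves only by the tool drive_tool, never from a script. Its argument "steps" is one flat list of numbers, 7 for each row, row after row: the shift along the tool's x, y, z in m, then the turn, a rotation vector about the tool's x, y, z in degrees, then the closure, from -1 (fully open) to 1 (shut). A call has 1 to 8 rows; each row shifts and turns the commanded pose from where the row before left it, along the tool's axes as they then stand; what a row does not reach is not made up. A row lasts 1/12 s, in which the tool goes at most 41.7 mm and 7.16 degrees, less where a joint would pass 70% of its speed; a pose out of reach is approached as far as the arm can. A call is refused whole if a number of a shift passes 0.0417 or a number of a turn 7.16, either way. A call with a gripper value outside its range is refused whole. The fingers move at their own pace and stop on an object; the grip force is fixed at half the most. Time passes only in rows, so rows that do not move let the fingers close. It gives the time, the measured TCP pose, the force and the opening at its end, in the units of the state.
- bot.get_obs(): the state, without advancing time (a new reading comes with each control period).
- vision.camera(name): name is "scene" or "top" or "wrist"; returns (picture, depth): 400x640x3 uint8, red, green, blue; 400x640 float32, m along the optical axis (not along the pixel's ray), 0 where there is no reading.
- vision.camera_model(name): a dict with "mtx" (3x3 intrinsics, pixels), "D" ([k1, k2, p1, p2, k3] as OpenCV has them; the pictures are not rectified), "rvec" (rotation vector, rad) and "tvec" (3), from world to camera coordinates, as OpenCV has them. Camera axes: x right, y down, z forward; pixel columns grow to the right and rows downward; lengths in m; the calibration is good to about 2 mm. A picture is of the moment at which its call begins: read the wrist's pose just before it. camera_model takes no time and is no camera call; for the wrist camera it gives the pose at the moment of the call.
- job_done(): hands the job in, once; it reports no verdict.
The state is a dict: "clock": time; "joint_pos": joint angles; "joint_vel": joint speeds; "tau": joint torques, N m; "eef_pos": TCP position; "tool_rot": TCP orientation; "ft_force": force on the tool from outside, world axes, zero at the start; "ft_torque": the same for the moment, N m; "grip_width": finger opening in m.
Only numpy, scipy, OpenCV 4.12 (cv2) and the standard library are available. Lean on these libraries where they do the work, as an engineer would, in place of code of your own. Each camera call takes 0.05 s, during which the arm holds its last target.

## Working session

There is one attempt and no reset: what is moved stays moved. The work goes in short steps, Python scripts to look and compute and a tool call to move; the robot and the scene stay as the last step left them, time stands still between calls to the robot, and variables do not carry over. Pictures are saved under pics/ and viewed, and the job is handed in when it is done.

Besides the shell and the picture viewer there is one more tool, called after "Call:" as a command line: name --argument value ..., lists and objects as JSON in quotes. drive_tool: Moves the arm, as the interface text tells. Its arguments: {"type":"object","properties":{"steps":{"type":"array"}},"required":["steps"]}

```bash
mkdir -p pics; cat > h.py <<'E'
import numpy as np, cv2
from workcell import bot, vision
def snap(n,f):
    p,d=vision.camera(n); cv2.imwrite(f'pics/{f}.png',p[:,:,::-1]); np.savez(f'pics/{f}.npz',p=p,d=d); return p,d
def rays(n,uv,m=None):
    m=m or vision.camera_model(n); R=cv2.Rodrigues(np.array(m['rvec'],float))[0]; t=np.array(m['tvec'],float).ravel()
    x=cv2.undistortPoints(np.array(uv,float).reshape(-1,1,2),np.array(m['mtx'],float),np.array(m['D'],float)).reshape(-1,2)
    d=np.c_[x,np.ones(len(x))]
    return -R.T@t, d@R
def onz(n,uv,z):
    o,d=rays(n,uv); return o+d*((z-o[2])/d[:,2])[:,None]
def depthpts(n,uv,D):
    o,d=rays(n,uv); uv=np.array(uv,int); return o+d*D[uv[:,1],uv[:,0]][:,None]
E
python3 - <<'E'
from h import *
snap('scene','s0'); snap('top','t0')
o=bot.get_obs(); print(o['clock'],o['eef_pos'],o['tool_rot'],o['grip_width'],o['ft_force'])
E
```

```text
0.1 [ 0.20815952 -0.45414494  0.30310515] [ 8.41618818e-01 -5.40071192e-01 -7.84933834e-04 -5.06412433e-04] 0.08524205976946414 [-0.28103362  0.61489135 -0.36594676]
```

View pics/s0.png

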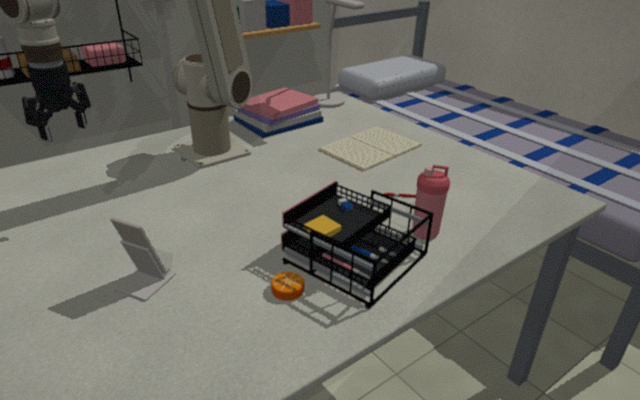

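View pics/t0.png

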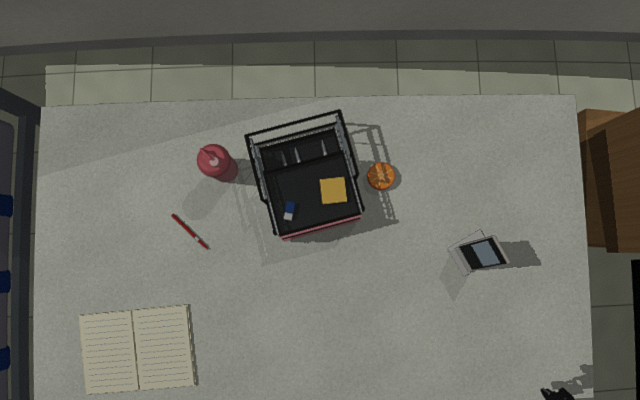

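The top view shows the organiser around (305,175), its front facing the robot. The upper tray's pink front runs from about (282,237) to (360,218), with the bottle at (214,160), the tin at (382,176), the phone at (483,253) and the red pen decoy on the desk.

```bash
python3 - <<'E'
from h import *
p=np.load('pics/t0.npz')['p'];d=np.load('pics/t0.npz')['d']
c=cv2.resize(p[95:255,190:410],None,fx=3.6,fy=3.6,interpolation=cv2.INTER_CUBIC)
c=cv2.convertScaleAbs(c,alpha=1.7)
cv2.imwrite('pics/t0z.png',c[:,:,::-1])
o,_=rays('top',[[320,200]]);print('cam',o)
hsv=cv2.cvtColor(p,cv2.COLOR_RGB2HSV)
m=((hsv[...,0]>165)|(hsv[...,0]<5))&(hsv[...,1]>90)
m[:200]=0;m[:,:265]=0;m[:,380:]=0
v,u=np.nonzero(m);print(len(u),u.min(),u.max())
P=depthpts('top',np.c_[u,v],d)
ok=P[:,2]>0.07
print(np.percentile(P[:,2],[5,50,95]))
for i in (u.argmin(),u.argmax()):print(u[i],v[i],P[i])
# upper edge of frame pts
v,u=np.mgrid[95:255,230:370];uv=np.c_[u.ravel(),v.ravel()]
P=depthpts('top',uv,d);h=(P[:,2]>0.105)&(P[:,2]<0.14)
im=np.zeros((160,140),np.uint8);im.ravel()[h]=255
cv2.imwrite('pics/hm.png',cv2.resize(im,None,fx=3.5,fy=3.5,interpolation=0))
r=cv2.minAreaRect(P[h][:,:2].astype(np.float32)*1000);print(r, cv2.boxPoints(r))
E
```

```text
cam [ 0.54889969 -0.0438061   1.23892781]
36 284 360
[0.05936801 0.12030007 0.1239435 ]
284 240 [0.56471515 0.05730039 0.05893548]
360 215 [ 0.61928001 -0.12893752  0.11934291]
((715.5466918945312, 22.749267578125), (265.2383117675781, 298.2791442871094), 13.981244087219238) [[ 550.8236   135.42921]
 [ 622.88916 -154.01338]
 [ 880.2698   -89.93068]
 [ 808.2042   199.51192]]
```

View pics/t0z.png

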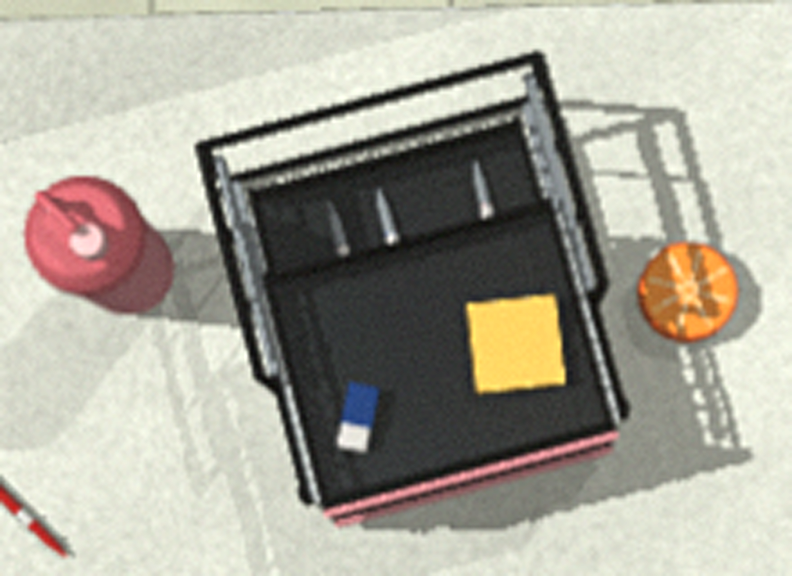

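View pics/hm.png

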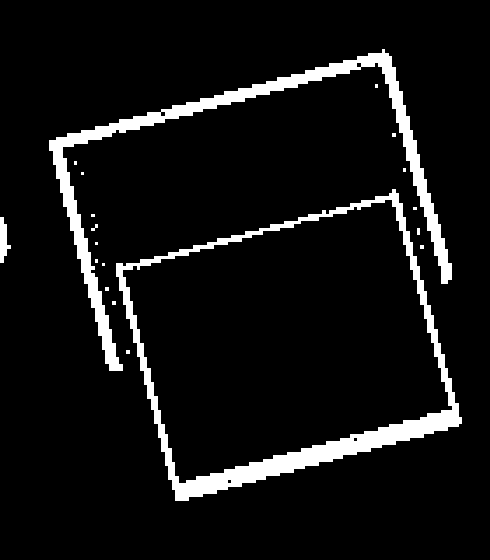

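```bash
python3 - <<'E'
from h import *
z=np.load('pics/t0.npz');d=z['d']
v,u=np.mgrid[95:255,230:370];uv=np.c_[u.ravel(),v.ravel()]
P=depthpts('top',uv,d);h=(P[:,2]>0.105)&(P[:,2]<0.14)&(P[:,0]<0.9)&(P[:,1]<.19)
Q=P[h]
for it in range(3):
    a=np.radians(14.0) if it==0 else a
    X=np.array([np.cos(a),np.sin(a)]);Y=np.array([-X[1],X[0]])
    x=Q[:,:2]@X;y=Q[:,:2]@Y
    b=x>x.max()-0.02
    l=np.polyfit(y[b],x[b],1); f=x<x.min()+0.018; l2=np.polyfit(y[f],x[f],1)
    print(np.degrees(a),l,l2); a-=np.arctan(l[0])*.5+np.arctan(l2[0])*.5
print('a',np.degrees(a),'x',x.min(),x.max(),'back y',y[b].min(),y[b].max(),'front y',y[f].min(),y[f].max(),np.median(Q[f][:,2]))
print(np.percentile(x[f],[2,5,50,95,98]),np.percentile(x[b],[2,50,98]))
for n,zz in(('tr',1),):
  yc=(y[b].min()+y[b].max())/2; xo=x.max()-0.1255
  print('org',X*xo+Y*yc)
  print('upper travel', (xo-0.049)-x.min(), 'yc front',(y[f].min()+y[f].max())/2,yc)
E
```

```text
14.0 [-4.9359269e-04  8.2627488e-01] [-5.26618634e-04  5.73074748e-01]
14.029226898974406 [1.54129610e-05 8.26274586e-01] [-1.86719750e-05  5.73074283e-01]
14.029320262848723 [1.70389541e-05 8.26274585e-01] [-1.70493648e-05  5.73074282e-01]
a 14.02932056109482 x 0.5670779507200303 0.8324060120764991 back y -0.2996575664799754 -0.055139977886819444 front y -0.27929465892931915 -0.07669790341968877 0.12173883081705172
[0.56724085 0.56732705 0.57296705 0.57880261 0.58064417] [0.81564135 0.82640138 0.83165156]
org [ 0.728825   -0.00074026]
upper travel 0.09082806135646881 yc front -0.17799628117450395 -0.17739877218339742
```

Call:
drive_tool --steps '[0,0,0,0,0,5.3,1,0,0,0,0,0,5.3,1,-0.04,0,0,0,0,0,1,-0.04,0,0,0,0,0,1,-0.04,0,0,0,0,0,1,-0.04,0,0,0,0,0,1,-0.04,0,0,0,0,0,1,-0.04,0,0,0,0,0,1]'

```text
clock: 0.77
eef_pos: [0.1492, -0.2197, 0.3032]
tool_rot: [0.788, -0.616, -0.001, -0.0]
ft_force: [0.9, 0.4, 0.5]
grip_width: 0.0002
```

```bash
cat >> h.py <<'E'
A=np.radians(14.03);X=np.array([np.cos(A),np.sin(A)]);Y=np.array([-X[1],X[0]])
def st():
    o=bot.get_obs();e=np.array(o['eef_pos']);q=o['tool_rot'];f=np.array(o['ft_force'])
    print('t%.2f s%.4f t%.4f z%.4f head%.2f tip%.4f grip%.3f F(s,t,z) %.1f %.1f %.1f'%(o['clock'],e[:2]@X,e[:2]@Y,e[2],np.degrees(2*np.arctan2(q[1],q[0])),bot.tip_reach,o['grip_width'],f[:2]@X,f[:2]@Y,f[2]),np.round(q,4))
E
python3 -c "
from h import *
st()"
```

```text
t0.77 s0.0915 t-0.2493 z0.3032 head-76.02 tip0.0726 grip0.000 F(s,t,z) 1.0 0.2 0.5 [ 7.879e-01 -6.158e-01 -5.000e-04 -3.000e-04]
```

Call:
drive_tool --steps '[-0.036,0,0,0,0,0,1,-0.036,0,0,0,0,0,1,0,-0.04,0,0,0,0,1,0,-0.04,0,0,0,0,1,0,-0.04,0,0,0,0,1,0,-0.04,0,0,0,0,1,0,-0.04,0,0,0,0,1,0,-0.04,0,0,0,0,1]'

```text
clock: 1.43
eef_pos: [0.3671, -0.0923, 0.3037]
tool_rot: [0.789, -0.615, 0.0, 0.0]
ft_force: [0.6, -0.7, 1.3]
grip_width: 0.0002
```

Call:
drive_tool --steps '[0,-0.04,0,0,0,0,1,0,-0.04,0,0,0,0,1,0,-0.04,0,0,0,0,1,0,-0.04,0.03,0,0,0,1,0,-0.03,0.035,0,0,0,1,0,0,0.036,0,0,0,1,0,0,0.036,0,0,0,1,0,0,0,0,0,0,1]'

```text
clock: 2.1
eef_pos: [0.5357, -0.0491, 0.167]
tool_rot: [0.788, -0.615, -0.007, 0.004]
ft_force: [-1.8, 0.5, -0.7]
grip_width: 0.0001
```

```bash
python3 -c "
from h import *
st();snap('scene','s1')"
```

```text
t2.10 s0.5078 t-0.1775 z0.1670 head-75.94 tip0.0726 grip0.000 F(s,t,z) -1.6 0.9 -0.7 [ 0.7883 -0.6152 -0.0069  0.0044]
```

View pics/s1.png

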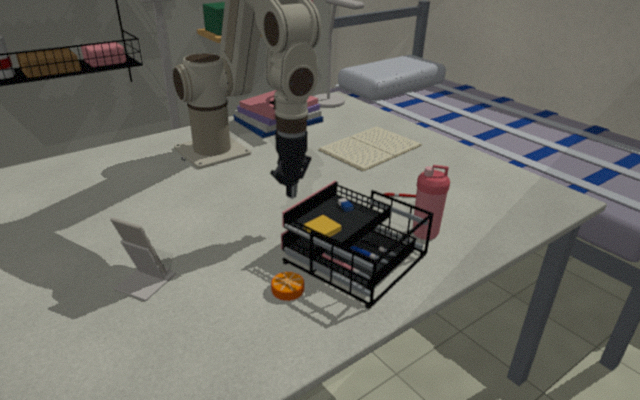

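The gripper is in front of the upper tray, centred on it, so I'm starting the push.

Call:
drive_tool --steps '[0,-0.02,0,0,0,0,1,0,-0.012,0,0,0,0,1,0,-0.012,0,0,0,0,1,0,-0.012,0,0,0,0,1,0,-0.012,0,0,0,0,1,0,-0.012,0,0,0,0,1,0,-0.012,0,0,0,0,1,0,0,0,0,0,0,1]'

```text
clock: 2.82
eef_pos: [0.6324, -0.0275, 0.1785]
tool_rot: [0.788, -0.615, 0.002, -0.002]
ft_force: [-0.0, 0.3, -0.6]
grip_width: 0.0004
```

```bash
python3 -c "
from h import *
st()"
```

```text
t2.82 s0.6068 t-0.1800 z0.1785 head-75.96 tip0.0726 grip0.000 F(s,t,z) 0.0 0.3 -0.6 [ 0.7882 -0.6154  0.0022 -0.0016]
```

Call:
drive_tool --steps '[0,0,0,0,0,0,1]'

```text
clock: 2.9
eef_pos: [0.631, -0.0278, 0.1778]
tool_rot: [0.788, -0.616, 0.002, -0.001]
ft_force: [-0.2, -0.1, 0.4]
grip_width: 0.0001
```

```bash
python3 -c "
from h import *
st();print(np.round(bot.get_obs()['joint_pos'],3));snap('scene','s2');snap('top','t2')
p=np.load('pics/s2.npz')['p'];cv2.imwrite('pics/s2z.png',cv2.resize(p[110:310,220:460],None,fx=3,fy=3,interpolation=2)[:,:,::-1])"
```

```text
t2.90 s0.6054 t-0.1799 z0.1778 head-75.98 tip0.0726 grip0.000 F(s,t,z) -0.3 -0.1 0.4 [ 0.7881 -0.6155  0.0016 -0.0011]
[-0.044  0.572  0.17   1.166  0.     2.853]
```

View pics/s2z.png

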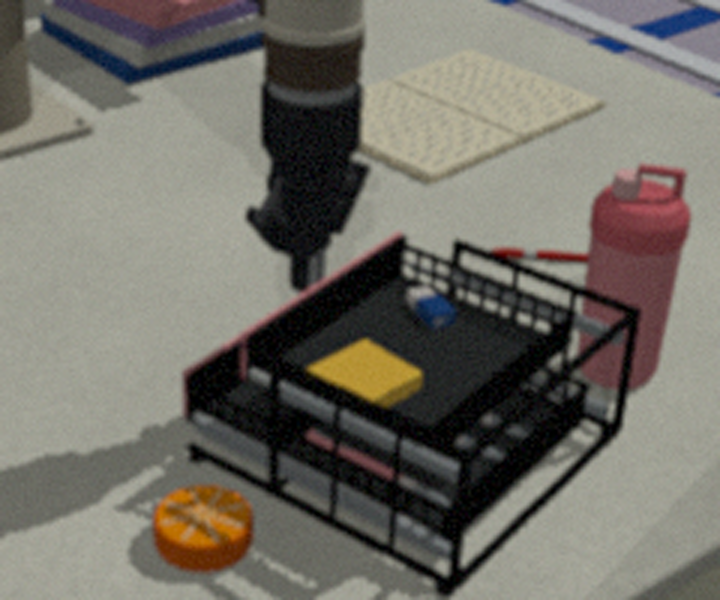

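The tray is about half way in, with the fingertip on its front. The tool has crept up 12 mm, so I'm correcting that before pushing on.

Call:
drive_tool --steps '[0,0.004,0.006,0,0,0,1,0,0,0.007,0,0,0,1,0,-0.01,0,0,0,0,1,0,-0.01,0,0,0,0,1,0,-0.01,0,0,0,0,1,0,-0.008,0,0,0,0,1,0,0,0,0,0,0,1,0,0,0,0,0,0,1]'

```text
clock: 3.67
eef_pos: [0.6624, -0.0194, 0.1614]
tool_rot: [0.788, -0.615, -0.0, 0.0]
ft_force: [0.7, 0.4, 0.2]
grip_width: -0.0001
```

```bash
python3 -c "
from h import *
st()"
```

```text
t3.67 s0.6379 t-0.1794 z0.1614 head-75.97 tip0.0726 grip-0.000 F(s,t,z) 0.8 0.2 0.2 [ 7.882e-01 -6.155e-01 -5.000e-04  4.000e-04]
```

Call:
drive_tool --steps '[0,-0.005,-0.002,0,0,0,1,0,-0.004,0,0,0,0,1,0,-0.003,0,0,0,0,1,0,0,0,0,0,0,1]'

```text
clock: 4.0
eef_pos: [0.668, -0.0181, 0.1637]
tool_rot: [0.788, -0.616, -0.005, 0.006]
ft_force: [-20.5, -4.0, 10.0]
grip_width: -0.0001
```

```bash
python3 -c "
from h import *
st()"
```

```text
t4.00 s0.6436 t-0.1795 z0.1637 head-76.06 tip0.0726 grip-0.000 F(s,t,z) -20.9 1.0 10.0 [ 0.7877 -0.616  -0.0054  0.0062]
```

The force rose to 20 N at s = 0.644, where I expected the home stop. I'll hold briefly, then back off and look.

Call:
drive_tool --steps '[0,0,0,0,0,0,1,0,0,0,0,0,0,1,0,0,0,0,0,0,1,0,0.03,0,0,0,0,1,0,0.03,-0.02,0,0,0,1,0,0,-0.04,0,0,0,1,0,0.04,-0.04,0,0,0,1,0,0.04,-0.02,0,0,0,1]'

```text
clock: 4.67
eef_pos: [0.5528, -0.0471, 0.2752]
tool_rot: [0.788, -0.615, 0.002, -0.002]
ft_force: [-0.1, -0.5, 1.2]
grip_width: -0.0002
```

Call:
drive_tool --steps '[0,0.04,0,0,0,0,1,0,0.04,0,0,0,0,1,0,0,0,0,0,0,1,0,0,0,0,0,0,1]'

```text
clock: 5.0
eef_pos: [0.4716, -0.0669, 0.2729]
tool_rot: [0.788, -0.616, 0.0, -0.0]
ft_force: [0.5, 0.1, 0.6]
grip_width: -0.0002
```

```bash
python3 -c "
from h import *
st();p,d=snap('top','t3');snap('wrist','w3');st()
c=cv2.convertScaleAbs(cv2.resize(p[95:255,190:410],None,fx=3.6,fy=3.6,interpolation=2),alpha=1.9)
cv2.imwrite('pics/t3z.png',c[:,:,::-1])
v,u=np.mgrid[95:290,230:380];P=depthpts('top',np.c_[u.ravel(),v.ravel()],d)
s=P[:,:2]@X;t=P[:,:2]@Y
m=(abs(t+.1777)<.09)
for lo,hi in((.113,.13),(.05,.066)):
  h=m&(P[:,2]>lo)&(P[:,2]<hi)&(s<.70)&(s>.5);print(lo,h.sum(),np.percentile(s[h],[0,2,25,50,75,98,100]))
"
```

```text
t5.00 s0.4413 t-0.1792 z0.2729 head-76.07 tip0.0726 grip-0.000 F(s,t,z) 0.5 -0.0 0.6 [ 7.877e-01 -6.161e-01  0.000e+00 -1.000e-04]
t5.10 s0.4446 t-0.1799 z0.2734 head-75.99 tip0.0726 grip0.000 F(s,t,z) 0.0 0.9 0.1 [ 0.788  -0.6156  0.0014 -0.0009]
0.113 400 [0.65516119 0.65538229 0.65757299 0.66085179 0.66391655 0.66701069
 0.66761909]
0.05 354 [0.56130355 0.56138323 0.56425408 0.56719352 0.57028466 0.57318666
 0.64862029]
```

View pics/t3z.png

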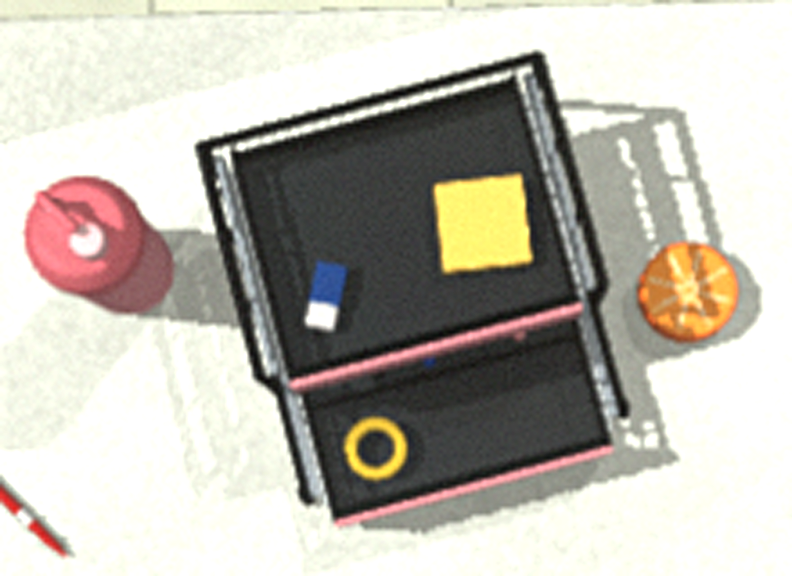

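View pics/w3.png

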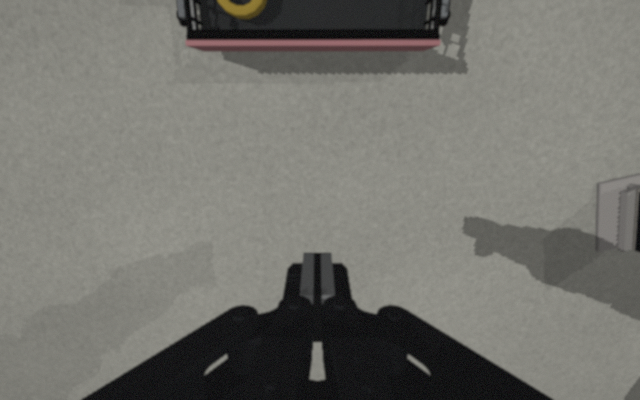

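The upper tray is home: its face measures s = 0.655. The lower front's face is at 0.561 and its inner rim at about 0.573. The tape roll lies at left, near (375,448) in the zoom, so the middle of the compartment is free.

Call:
drive_tool --steps '[0,-0.038,0,0,0,0,1,0,-0.038,0,0,0,0,1,0,-0.038,0,0,0,0,1,0,-0.038,0,0,0,0,1,0,0,0,0,0,0,1,0,0,0.03,0,0,0,1,0,0,0.03,0,0,0,1,0,0,0,0,0,0,1]'

```text
clock: 5.77
eef_pos: [0.6197, -0.0289, 0.205]
tool_rot: [0.788, -0.615, -0.005, 0.003]
ft_force: [-2.2, 0.8, -2.1]
grip_width: 0.0001
```

```bash
python3 -c "
from h import *
st()"
```

```text
t5.77 s0.5942 t-0.1783 z0.2050 head-75.91 tip0.0726 grip0.000 F(s,t,z) -1.9 1.3 -2.1 [ 0.7885 -0.615  -0.0047  0.0032]
```

Call:
drive_tool --steps '[0,0,0.02,0,0,0,1,0,0,0.02,0,0,0,1,0,0,0.01,0,0,0,1,0,0,0,0,0,0,1,0,0,0,0,0,0,1]'

```text
clock: 6.18
eef_pos: [0.6219, -0.0296, 0.1629]
tool_rot: [0.788, -0.615, 0.0, -0.0]
ft_force: [0.2, 0.1, 0.4]
grip_width: 0.0
```

```bash
python3 -c "
from h import *
st()"
```

```text
t6.18 s0.5962 t-0.1795 z0.1629 head-75.96 tip0.0726 grip0.000 F(s,t,z) 0.2 0.0 0.4 [ 0.7882 -0.6154  0.     -0.    ]
```

Position s = 0.596 is as planned. I'm going down 54 mm, which puts the tip at about 36 mm.

Call:
drive_tool --steps '[0,0,0.012,0,0,0,1,0,0,0.012,0,0,0,1,0,0,0.012,0,0,0,1,0,0,0.01,0,0,0,1,0,0,0.008,0,0,0,1,0,0,0,0,0,0,1,0,0,0,0,0,0,1]'

```text
clock: 6.77
eef_pos: [0.6216, -0.0297, 0.1087]
tool_rot: [0.788, -0.615, 0.0, -0.0]
ft_force: [0.5, 0.3, -0.6]
grip_width: -0.0
```

```bash
python3 -c "
from h import *
st();p,d=snap('top','t4');p,d=snap('scene','s4')
cv2.imwrite('pics/s4z.png',cv2.resize(p[110:310,220:460],None,fx=3,fy=3,interpolation=2)[:,:,::-1])"
```

```text
t6.77 s0.5958 t-0.1796 z0.1087 head-75.98 tip0.0726 grip-0.000 F(s,t,z) 0.6 0.1 -0.6 [ 0.7881 -0.6155  0.     -0.    ]
```

View pics/s4z.png

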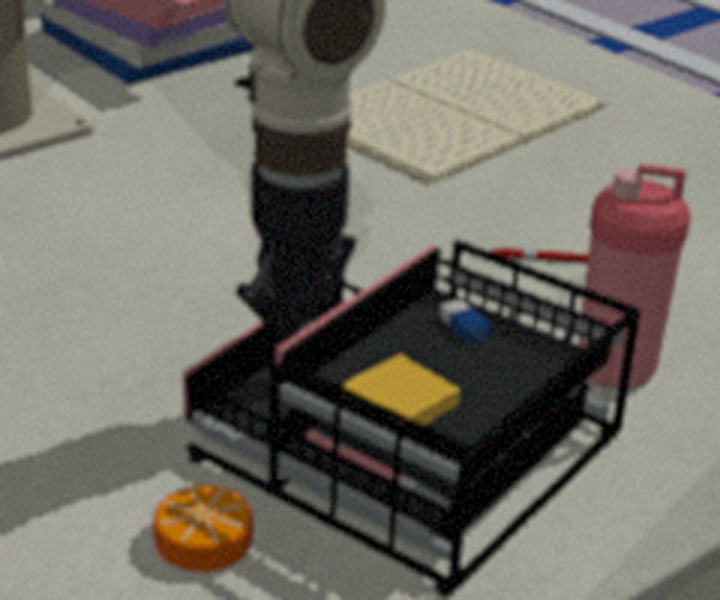

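The fingertip is behind the lip inside the front compartment, touching nothing. I'm starting the pull.

Call:
drive_tool --steps '[0,0.01,0,0,0,0,1,0,0.008,0,0,0,0,1,0,0.008,0,0,0,0,1,0,0.008,0,0,0,0,1,0,0.008,0,0,0,0,1,0,0.008,0,0,0,0,1,0,0.008,0,0,0,0,1,0,0,0,0,0,0,1]'

```text
clock: 7.53
eef_pos: [0.5629, -0.0443, 0.1084]
tool_rot: [0.788, -0.616, -0.001, 0.001]
ft_force: [-0.5, 0.6, -1.1]
grip_width: 0.0
```

```bash
python3 -c "
from h import *
st()"
```

```text
t7.53 s0.5354 t-0.1795 z0.1084 head-76.02 tip0.0726 grip0.000 F(s,t,z) -0.4 0.7 -1.1 [ 0.7879 -0.6158 -0.0009  0.0009]
```

Call:
drive_tool --steps '[0,0.008,0,0,0,0,1,0,0.01,0,0,0,0,1,0,0.01,0,0,0,0,1,0,0.01,0,0,0,0,1,0,0.008,0,0,0,0,1,0,0.008,0,0,0,0,1,0,0.006,0,0,0,0,1,0,0,0,0,0,0,1]'

```text
clock: 8.2
eef_pos: [0.505, -0.0587, 0.108]
tool_rot: [0.788, -0.616, -0.001, 0.001]
ft_force: [-0.5, -0.1, -0.3]
grip_width: 0.0005
```

```bash
python3 -c "
from h import *
st()"
```

```text
t8.20 s0.4757 t-0.1793 z0.1080 head-76.01 tip0.0726 grip0.000 F(s,t,z) -0.5 0.0 -0.3 [ 0.788  -0.6157 -0.001   0.0009]
```

Call:
drive_tool --steps '[0,0.004,0,0,0,0,1,0,0.004,0,0,0,0,1,0,0.003,0,0,0,0,1,0,0,0,0,0,0,1]'

```text
clock: 8.53
eef_pos: [0.4961, -0.061, 0.1082]
tool_rot: [0.788, -0.615, -0.0, -0.0]
ft_force: [2.6, 1.2, -1.7]
grip_width: -0.0002
```

```bash
python3 -c "
from h import *
st();p,d=snap('top','t5');st()
c=cv2.convertScaleAbs(cv2.resize(p[95:295,190:410],None,fx=3,fy=3,interpolation=2),alpha=1.9)
cv2.imwrite('pics/t5z.png',c[:,:,::-1])"
```

```text
t8.53 s0.4665 t-0.1794 z0.1082 head-75.97 tip0.0726 grip-0.000 F(s,t,z) 2.8 0.6 -1.7 [ 7.882e-01 -6.155e-01 -1.000e-04 -1.000e-04]
t8.58 s0.4665 t-0.1794 z0.1082 head-75.97 tip0.0726 grip0.000 F(s,t,z) 2.3 0.2 -1.0 [ 7.882e-01 -6.155e-01 -2.000e-04 -0.000e+00]
```

View pics/t5z.png

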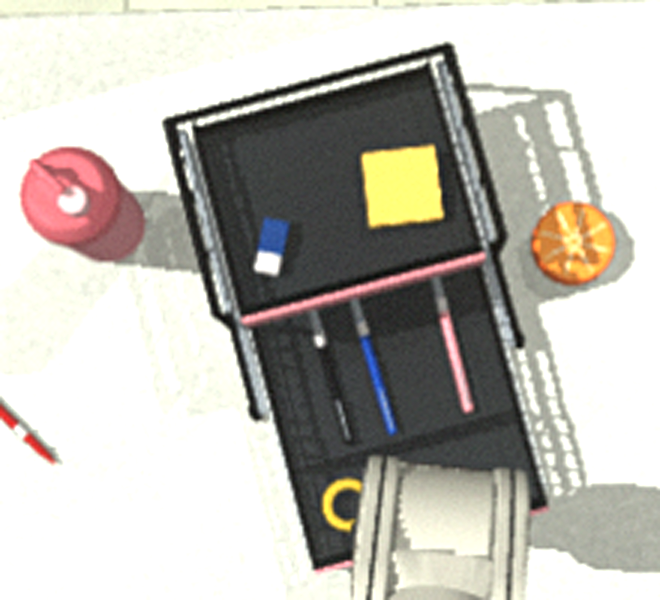

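The lower tray is nearly out: the pens are in view and the upper tray is still home. I'll pull a little further to feel the stop.

Call:
drive_tool --steps '[0,0.003,0,0,0,0,1,0,0.003,0,0,0,0,1,0,0,0,0,0,0,1]'

```text
clock: 8.83
eef_pos: [0.4953, -0.0614, 0.1092]
tool_rot: [0.789, -0.615, 0.003, -0.005]
ft_force: [13.3, 5.0, -10.3]
grip_width: -0.0002
```

```bash
python3 -c "
from h import *
st()"
```

```text
t8.83 s0.4656 t-0.1797 z0.1092 head-75.90 tip0.0726 grip-0.000 F(s,t,z) 14.1 1.6 -10.3 [ 0.7885 -0.615   0.0033 -0.0046]
```

The force rose to 14 N with no further travel, so it's at the stop. I'm backing off the lip and then going straight up.

Call:
drive_tool --steps '[0,-0.006,0,0,0,0,1,0,-0.01,0,0,0,0,1,0,0,0,0,0,0,1]'

```text
clock: 9.08
eef_pos: [0.5066, -0.0585, 0.1083]
tool_rot: [0.788, -0.615, 0.0, 0.0]
ft_force: [1.0, 0.3, -0.1]
grip_width: -0.0001
```

```bash
python3 -c "
from h import *
st()"
```

```text
t9.08 s0.4773 t-0.1796 z0.1083 head-75.95 tip0.0726 grip-0.000 F(s,t,z) 1.0 0.0 -0.1 [ 7.883e-01 -6.153e-01  1.000e-04  4.000e-04]
```

Call:
drive_tool --steps '[0,0,-0.01,0,0,0,1,0,0,-0.02,0,0,0,1,0,0,-0.03,0,0,0,1,0,0,-0.04,0,0,0,1,0,0,-0.04,0,0,0,1,0,0,-0.04,0,0,0,1,0,0.04,0,0,0,0,1,0,0.04,0,0,0,0,1]'

```text
clock: 9.75
eef_pos: [0.4302, -0.0786, 0.2925]
tool_rot: [0.789, -0.615, 0.004, -0.002]
ft_force: [-1.3, -1.1, -0.7]
grip_width: 0.0001
```

Call:
drive_tool --steps '[0,0.04,0,0,0,0,1,0,0.03,0,0,0,0,1,0,0,0,0,0,0,1,0,0,0,0,0,0,1]'

```text
clock: 10.08
eef_pos: [0.3584, -0.0952, 0.289]
tool_rot: [0.788, -0.616, 0.0, 0.0]
ft_force: [0.5, 0.5, 0.1]
grip_width: -0.0002
```

```bash
python3 -c "
from h import *
st();p,d=snap('top','t6')
c=cv2.convertScaleAbs(cv2.resize(p[95:295,190:410],None,fx=3,fy=3,interpolation=2),alpha=1.9)
cv2.imwrite('pics/t6z.png',c[:,:,::-1])
v,u=np.mgrid[95:290,230:380];P=depthpts('top',np.c_[u.ravel(),v.ravel()],d)
s=P[:,:2]@X;t=P[:,:2]@Y
m=(abs(t+.1777)<.09)
for lo,hi,a,b in((.113,.13,.5,.7),(.05,.066,.42,.5)):
  h=m&(P[:,2]>lo)&(P[:,2]<hi)&(s<b)&(s>a);print(lo,h.sum(),np.percentile(s[h],[0,2,25,50,75,98,100]))
p0=np.load('pics/t0.npz')['p']
for n,p_ in(('0',p0),('6',p)):
  h=cv2.cvtColor(p_,cv2.COLOR_RGB2HSV)
  for nm,mm,bx in(('tin',(h[...,0]>5)&(h[...,0]<18)&(h[...,1]>150),(150,200,360,405)),('bot',((h[...,0]>165)|(h[...,0]<5))&(h[...,1]>80),(135,190,190,242))):
    a,b,c_,e=bx;v,u=np.nonzero(mm[a:b,c_:e]);print(n,nm,len(u),u.mean()+c_,v.mean()+a)
print('phone diff',np.abs(p[225:275,445:510].astype(int)-p0[225:275,445:510]).mean())
"
```

```text
t10.08 s0.3247 t-0.1792 z0.2890 head-76.09 tip0.0726 grip-0.000 F(s,t,z) 0.6 0.4 0.1 [ 7.875e-01 -6.163e-01  2.000e-04  1.000e-04]
0.113 399 [0.65520729 0.65534455 0.65765271 0.66077249 0.66380163 0.6671028
 0.66777977]
0.05 360 [0.4447507  0.44512653 0.44811184 0.45109573 0.45415637 0.45689988
 0.45735975]
0 tin 453 380.5253863134658 175.9337748344371
0 bot 962 215.96257796257797 162.1954261954262
6 tin 451 380.4611973392461 175.85587583148558
6 bot 971 216.1483007209063 162.12461380020596
phone diff 6.661333333333333
```

View pics/t6z.png

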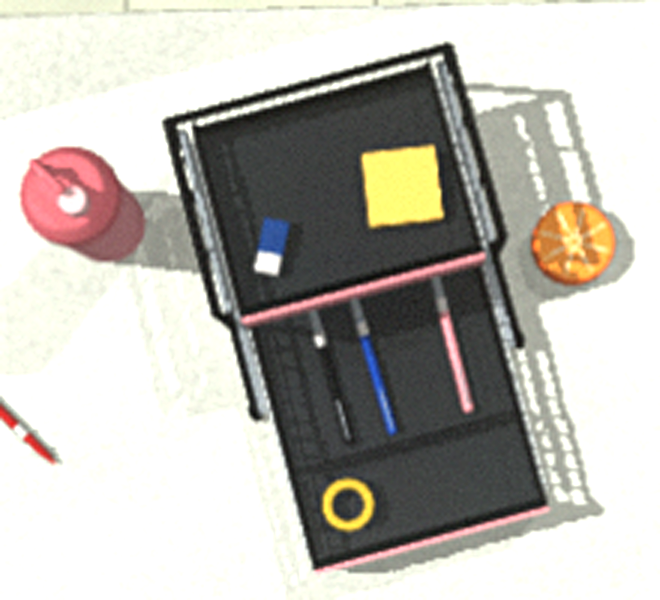

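The lower front's face now stands 210 mm ahead of the upper one (90 + 120 mm), so it's at the stop. Everything still lies in the trays, and the bottle and tin haven't moved.

```bash
python3 -c "
from workcell import job_done
print(job_done())"
```

```text
the job is handed in; nothing more can be done
None
```

I pushed the upper tray home with the closed fingertips on its pink front, feeling about 20 N at the stop. I then hooked the fingertips behind the lower tray's lip, drew that tray out until the stop gave about 14 N, backed off and lifted clear. The job was handed in at about 10 s on the clock. It reports no verdict.

**Last checks, from the top camera:**
- **Trays:** the upper tray's face didn't move during the pull. The lower front stands 210 mm ahead of it, which is the 90 mm offset plus the full 120 mm of travel.
- **Contents:** the tape roll, the three pens, the notes and the eraser are all still in their trays.
- **Surroundings:** the bottle and tin are within 0.2 pixel of where they started. I only checked the phone by a rough picture difference, which was small (about 7 of 255 grey levels), and I didn't measure its position.
- **Contact:** the arm is clear and the measured force is near zero.

The only irregularity was that the tool crept up about 12 mm part way through the first push. I corrected it, and the fingertips stayed on the front plate.

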